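# Queue the weighed coffee doses on the bar stand

### The job

The four dose tubes in the oak weighing rack stand in brewing order, the first beside the rack's carrying bow. Move them one by one into the wells of the black bar stand so that the first to brew is beside the tamper and the others follow away from it in the same order, each seated upright at the bottom of its well. The tubes must not be dropped or tipped over, and leave the tamper, the filter holder and the brush where they are.

Things in the scene. Friction and masses are not known exactly. Their poses are not given: they have to be found in the camera images.
- tube_yellow_mid (a point): Clear round dose tube of coffee beans with a yellow screw cap, stands upright, 105 mm tall, 70 g. Tube 31 mm in diameter, the cap 33 mm over its ribs and 23 mm high (the top 23 mm); foot rounded 7 mm high. This point is on its axis, half-way up (52.5 mm above the foot and below the top). z along the axis.
- tube_red_mid (a point): Clear round dose tube of coffee beans with a red screw cap, stands upright, 105 mm tall, 70 g. Tube 31 mm in diameter, the cap 33 mm over its ribs and 23 mm high (the top 23 mm); foot rounded 7 mm high. This point is on its axis, half-way up (52.5 mm above the foot and below the top). z along the axis.
- tube_blue_mid (a point): Clear round dose tube of coffee beans with a blue screw cap, stands upright, 105 mm tall, 70 g. Tube 31 mm in diameter, the cap 33 mm over its ribs and 23 mm high (the top 23 mm); foot rounded 7 mm high. This point is on its axis, half-way up (52.5 mm above the foot and below the top). z along the axis.
- tube_green_mid (a point): Clear round dose tube of coffee beans with a green screw cap, stands upright, 105 mm tall, 70 g. Tube 31 mm in diameter, the cap 33 mm over its ribs and 23 mm high (the top 23 mm); foot rounded 7 mm high. This point is on its axis, half-way up (52.5 mm above the foot and below the top). z along the axis.
- weighing_rack: Oak block 224 x 60 x 46 mm, fixed, with four round wells in a row along its x axis at x = -75, -25, +25, +75 mm (y = 0), each bored 37 mm wide, 40 mm deep (floor 6 mm above the counter). Origin: centre of the well row, at the underside. A steel carrying bow sticks out of its -x end (the end towards the robot), to x = -136 mm. All four tubes start in it.
- bar_stand: Black block 60 mm wide and 46 mm high, fixed, with bright rings round four wells in a row along its x axis at x = -75, -25, +25, +75 mm (y = 0), each bored 37 mm wide with a 3 mm chamfer, 40 mm deep (floor 6 mm above the counter; a seated tube's middle is 58.5 mm above the counter). Origin: centre of the well row, at the underside. At its +x end (away from the robot) is a low seat, centre at x = +140 mm, where the tamper stands.
- seat_yellow: Flat black ring, 49 mm across, round the well of the weighing rack in which the yellow-capped tube stands at the start; it belongs to the rack and stays. Origin: centre of the ring, on top of the rack.
- seat_red: Flat black ring, 49 mm across, round the well of the weighing rack in which the red-capped tube stands at the start; it belongs to the rack and stays. Origin: centre of the ring, on top of the rack.
- seat_blue: Flat black ring, 49 mm across, round the well of the weighing rack in which the blue-capped tube stands at the start; it belongs to the rack and stays. Origin: centre of the ring, on top of the rack.
- seat_green: Flat black ring, 49 mm across, round the well of the weighing rack in which the green-capped tube stands at the start; it belongs to the rack and stays. Origin: centre of the ring, on top of the rack.
- tamper: Tamper with a black handle, 58 mm in diameter, 102 mm tall, loose, standing in the seat of the bar stand (its top 111 mm above the counter). Not to be moved. Origin: centre of its foot.
- filter_holder: Spare steel filter holder with a black handle, 69 x 205 x 50 mm, lying on the counter right of the racks. Not to be moved. Origin: centre, underside; y along its length.
- brush: Grinder brush with a wooden handle, 31 x 182 x 20 mm, lying behind the racks. Not to be moved. Origin: centre, underside; y along its length.
Mind the look-alikes: they are no part of the job. What is shaped like the part that bears tube_green_mid but pink is not meant.

How it is judged:
By the outcome, as a careful person would: the job done as asked, in the order asked, and still so for the second after the job is handed in, with the robot touching nothing.
It also fails if it takes over 109 s, if anything falls off the work surface, if the arm or the gripper's body presses on something with over 40 N, if the wrist force passes 120 N, or if a joint passes its speed limit or range.

### The arm

A 7-joint arm with a two-finger parallel gripper is mounted at the origin on a cart in front of the work surface, level with it; the furniture and walls round the work are solid. World frame = base frame: x ahead of the robot, y to its left, z up, the work surface at z = 0. Lengths are in m, angles in rad, forces in N, time in s.
With the tool pointing down it reaches from about 0.425 to 0.875 m from the base axis. Payload 4.7 kg.
Tool frame: the origin (TCP) lies midway between the tips of the shut fingers; the grasp point (between the pads) lies 19 mm behind it; z points along the fingers, y is the direction in which the jaws open and shut (so a half turn about z gives the same grasp; the last joint's range is limited). The gripper opens to 87 mm and grips with 3 to 60 N. Pads are 19 mm wide; open, the fingers measure 117 mm over their backs; the gripper's body (75 mm by 190 mm) begins 51 mm behind the grasp point.
Start: joints at [1.118, 0.321, -0.07, 1.45, 0.023, 1.371, -0.057], TCP at [0.293, -0.58, 0.223] pointing down, gripper open.
Joint ranges: [-2.86, 2.86], [-0.3, 2.09], [-1.38, 1.24], [0.06, 2.45], [-1.56, 4.7], [0.09, 2.05], [-2.69, 2.69]. Speed limits (rad/s): [2.57, 2.57, 3.14, 3.14, 3.14, 3.14, 3.14].

### API

Orientations are given as a rotation vector (axis times angle).
In Python, from cell import * gives the robot as it stands.
- The arm moves only by the tool servo_tool, never from a script. Its argument "steps" is text: rows parted by semicolons, each of 6 numbers parted by spaces: the shift along the tool's x, y, z in mm, then the turn, a rotation vector about the tool's x, y, z in degrees. A call has 1 to 8 rows; each row shifts and turns the commanded pose from where the row before left it, along the tool's axes as they then stand; what a row does not reach is not made up. A row lasts 1/8 s, in which the tool goes at most 62.5 mm and 10.7 degrees, less where a joint would pass 70% of its speed; a pose out of reach is approached as far as the arm can. A call is refused whole if a number of a shift passes 62.5 or a number of a turn 10.7, either way. A call with a gripper value outside its range is refused whole. "gripper" is the gripper command: -1 is shut, 1 is fully open, values between are in proportion, set as the call begins (left out, the last holds). The fingers move at their own pace and stop on an object; "squeeze" is the grip in N (left out, the last holds). Time passes only in rows, so rows that do not move let the fingers close. It gives the time, the measured TCP pose, the force and the opening at its end, in the units of the state.
- state(): the state, without advancing time (a new reading comes with each control period).
- grab_frame(name): name is "side" or "top" or "wrist"; returns the picture (480x640x3 uint8, red, green, blue); there is no depth.
- camera_params(name): a dict with "camera_matrix" (3x3 intrinsics, pixels), "R" (3x3) and "t" (3): a world point X has camera coordinates R X + t; the wrist camera has in their place "tool_from_camera" (4x4, takes a point from camera to tool coordinates, whose origin is the TCP and whose axes are the flange's). Camera axes: x right, y down, z forward; pixel columns grow to the right and rows downward; lengths in m; the calibration is good to about 2 mm. A picture is of the moment at which its call begins: read the wrist's pose just before it. camera_params takes no time and is no camera call.
- close_job(): hands the job in, once; it reports no verdict.
The state is a dict: "time": time; "joints": joint angles; "joint_vel": joint speeds; "joint_efforts": joint torques, N m; "ee_pos": TCP position; "orientation": TCP orientation; "contact_force": force on the tool from outside, world axes, zero at the start; "torque": the same for the moment, N m; "width": finger opening in m.
Only numpy, scipy, OpenCV 4.12 (cv2) and the standard library are available. Lean on these libraries where they do the work, as an engineer would, in place of code of your own. Each camera call takes 0.05 s, during which the arm holds its last target.

## Working session

There is one attempt and no reset: what is moved stays moved. The work goes in short steps, Python scripts to look and compute and a tool call to move; the robot and the scene stay as the last step left them, time stands still between calls to the robot, and variables do not carry over. Pictures are saved under pics/ and viewed, and the job is handed in when it is done.

Besides the shell and the picture viewer there is one more tool, called after ">>>" by a JSON object that holds its "api" and its "payload". servo_tool: Moves the arm, as the interface text tells. Its arguments: {"type":"object","properties":{"steps":{"type":"string"},"gripper":{"type":"number"},"squeeze":{"type":"number"}},"required":["steps"]}

```bash
mkdir -p pics; ls; python3 - <<'E'
from cell import *
import cv2
s=state();print({k:s[k] for k in('time','ee_pos','orientation','width','contact_force')})
for n in("side","top","wrist"):
    im=grab_frame(n);cv2.imwrite(f"pics/{n}0.png",im[:,:,::-1]);print(n,camera_params(n))
E
```

```text
pics
{'time': 0.0, 'ee_pos': array([ 0.29223512, -0.57998842,  0.22147267]), 'orientation': array([-3.05465140e+00, -7.26210058e-01,  8.27233687e-04]), 'width': 0.08689179919843255, 'contact_force': array([-0.1039447 ,  0.66404859,  0.5705214 ])}
side {'camera_matrix': array([[471.00127924,   0.        , 322.25263178],
       [  0.        , 471.00127924, 251.41118494],
       [  0.        ,   0.        ,   1.        ]]), 'R': array([[-0.98865169, -0.15011121, -0.00587101],
       [-0.06794126,  0.48164237, -0.87373028],
       [ 0.13398444, -0.86341603, -0.48637529]]), 't': array([0.60241737, 0.12254214, 0.78478397])}
top {'camera_matrix': array([[545.72444314,   0.        , 326.09605485],
       [  0.        , 545.72444314, 234.55949049],
       [  0.        ,   0.        ,   1.        ]]), 'R': array([[ 0.02627462, -0.99941695,  0.0218039 ],
       [-0.99501015, -0.02824644, -0.0956919 ],
       [ 0.09625199, -0.01918083, -0.99517217]]), 't': array([-0.0445766 ,  0.64242262,  0.88941687])}
wrist {'camera_matrix': array([[343.4466909 ,   0.        , 315.7485438 ],
       [  0.        , 343.4466909 , 239.66929593],
       [  0.        ,   0.        ,   1.        ]]), 'tool_from_camera': array([[-6.64761043e-04, -9.56012791e-01, -2.93324226e-01,
         7.93423866e-02],
       [ 9.99999435e-01, -8.78717069e-04,  5.97646138e-04,
         3.66147033e-05],
       [-8.29106357e-04, -2.93323663e-01,  9.56012835e-01,
        -1.62532297e-01],
       [ 0.00000000e+00,  0.00000000e+00,  0.00000000e+00,
         1.00000000e+00]])}
```

View pics/top0.png

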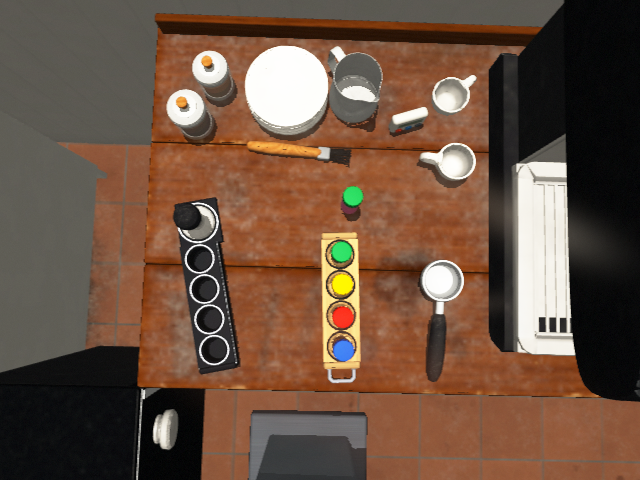

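View pics/side0.png

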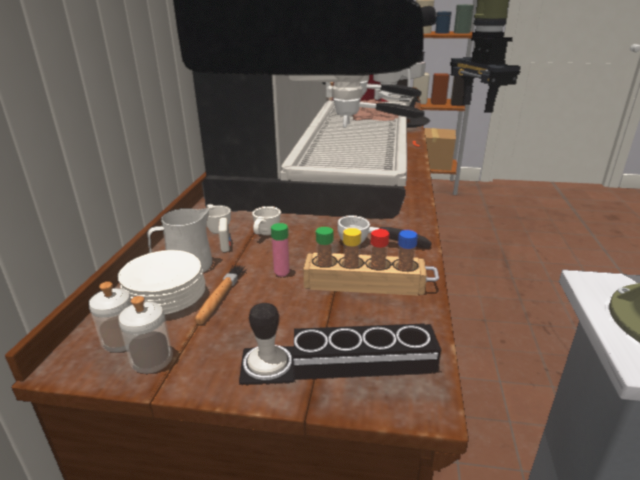

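View pics/wrist0.png

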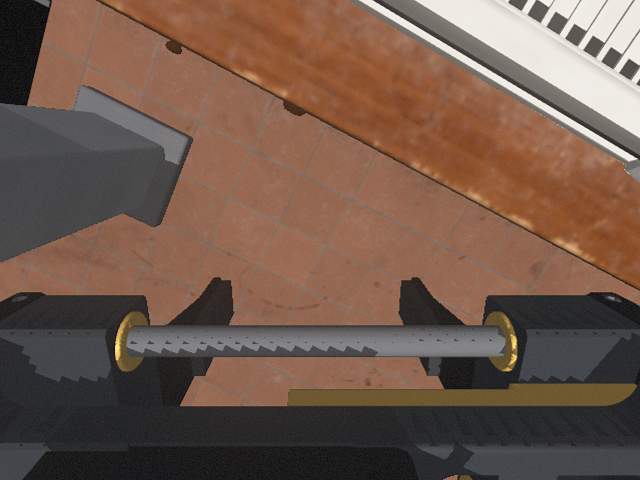

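The top view shows the rack with its bow at (342,375), so the tubes run blue (344,350), red (343,317), yellow (343,285), green (342,252). The bar stand's wells are at about (214,350) to (200,258), with the tamper at (190,215) on the far end. So blue goes to +75, red to +25, yellow to -25 and green to -75. The pink-bodied decoy is at (352,197).

```bash
cat > h.py <<'E'
import numpy as np, cv2
from scipy.spatial.transform import Rotation as Rot
from cell import *
def ray(n,uv,ee=None):
    p=camera_params(n);K=p["camera_matrix"]
    d=np.linalg.inv(K)@np.array([uv[0],uv[1],1.])
    if n=="wrist":
        T=p["tool_from_camera"];R=Rot.from_rotvec(ee[1]).as_matrix()
        return R@T[:3,3]+ee[0], R@(T[:3,:3]@d)
    R=p["R"];return -R.T@p["t"], R.T@d
def onz(n,uv,z,ee=None):
    o,d=ray(n,uv,ee);return o+d*(z-o[2])/d[2]
def tri(a,b):
    (o1,d1),(o2,d2)=a,b
    A=np.stack([d1,-d2],1);s=np.linalg.lstsq(A,o2-o1,rcond=None)[0]
    p,q=o1+d1*s[0],o2+d2*s[1];return (p+q)/2,np.linalg.norm(p-q)
RNG={'blue':[(105,130)],'red':[(0,6),(174,180)],'yellow':[(24,34)],'green':[(50,80)]}
def caps(im,col,smin=140,vmin=70,amin=60):
    h=cv2.cvtColor(im,cv2.COLOR_RGB2HSV);m=0
    for a,b in RNG[col]: m=m|cv2.inRange(h,(a,smin,vmin),(b,255,255))
    cs,_=cv2.findContours(m,cv2.RETR_EXTERNAL,cv2.CHAIN_APPROX_NONE)
    out=[]
    for c in cs:
        if cv2.contourArea(c)>amin:
            (x,y),r=cv2.minEnclosingCircle(c);M=cv2.moments(c)
            out.append((M['m10']/M['m00'],M['m01']/M['m00'],r,cv2.contourArea(c),cv2.boundingRect(c)))
    return out
E
python3 - <<'E'
from h import *
np.set_printoptions(precision=4,suppress=True)
t=cv2.imread("pics/top0.png")[:,:,::-1].copy()
for c in RNG:
    for k in caps(t,c): print(c,np.round(k[:4],1),k[4],onz("top",k[:2],.111))
# bright rings
g=cv2.cvtColor(t,cv2.COLOR_RGB2HSV)
m=((g[...,2]>170)&(g[...,1]<70)).astype(np.uint8)*255
m[:, :165]=0;m[:,245:]=0;m[:190]=0;m[380:]=0
cs,h=cv2.findContours(m,cv2.RETR_CCOMP,cv2.CHAIN_APPROX_NONE)
for c in cs:
    if cv2.contourArea(c)>300 :
        e=cv2.fitEllipse(c);print(np.round(e[0],1),np.round(e[1],1),onz("top",e[0],.046))
x0,y0=150,180
cv2.imwrite("pics/ct.png",cv2.resize(cv2.imread("pics/top0.png")[180:390,160:400],None,fx=2.8,fy=2.8))
E
```

```text
blue [343.  350.1  10.6 311.5] (333, 340, 21, 21) [ 0.4612 -0.0556  0.111 ]
red [342.5 316.8  11.3 340. ] (332, 306, 22, 23) [ 0.5109 -0.0537  0.111 ]
yellow [341.9 283.8  10.9 311. ] (332, 274, 22, 21) [ 0.5607 -0.0516  0.111 ]
green [341.2 251.4  10.6 308.5] (331, 241, 21, 22) [ 0.6104 -0.0494  0.111 ]
green [352.5 195.9  10.3 297.5] (343, 186, 20, 21) [ 0.6971 -0.0649  0.111 ]
[213.7 349.5] [29.  29.5] [0.4498 0.1504 0.046 ]
[213.7 349.6] [27.2 27.9] [0.4497 0.1504 0.046 ]
[208.8 318.9] [28.6 29.4] [0.4986 0.1607 0.046 ]
[208.9 318.8] [27.  27.7] [0.4987 0.1605 0.046 ]
[203.9 288.5] [28.4 29.2] [0.5476 0.1709 0.046 ]
[203.9 288.5] [26.7 27.6] [0.5477 0.1709 0.046 ]
[199.1 258.4] [28.2 28.9] [0.5966 0.1811 0.046 ]
[199.1 258.4] [26.5 27.4] [0.5967 0.181  0.046 ]
```

View pics/ct.png

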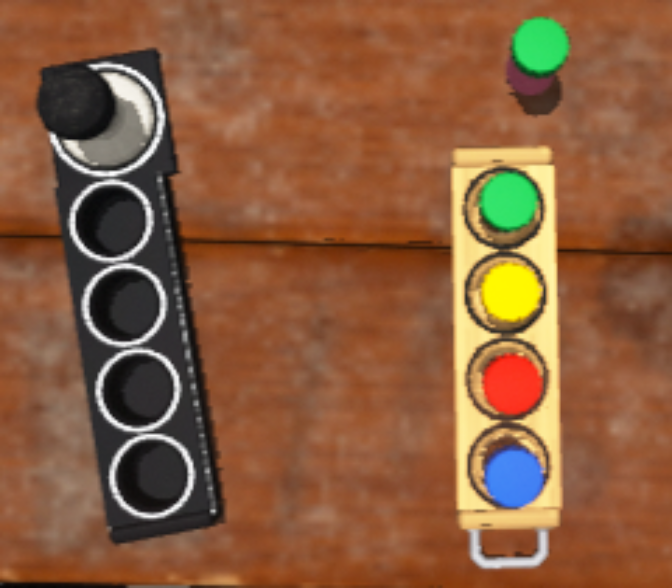

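```bash
python3 - <<'E'
from h import *
np.set_printoptions(precision=4,suppress=True)
s0=cv2.imread("pics/side0.png")[:,:,::-1].copy();t=cv2.imread("pics/top0.png")[:,:,::-1].copy()
print("cams",*[ray(n,(320,240))[0] for n in("side","top")])
for c in RNG:
    ks=[k for k in caps(s0,c,amin=40) if 300<k[0]<420 and k[1]<260] ; kt=[k for k in caps(t,c) if k[1]>230]
    for k in ks: print(c,np.round(k[:4],1),k[4],"side@.0995",onz("side",k[:2],.0995))
g=cv2.cvtColor(s0,cv2.COLOR_RGB2HSV)
m=((g[...,2]>150)&(g[...,1]<70)).astype(np.uint8)*255
k=np.zeros_like(m);k[315:355,288:440]=255;m&=k
cs,h=cv2.findContours(m,cv2.RETR_CCOMP,cv2.CHAIN_APPROX_NONE)
for c in cs:
    if cv2.contourArea(c)>200 :
        e=cv2.fitEllipse(c);print(np.round(e[0],1),np.round(e[1],1),onz("side",e[0],.046))
print("machine base front",onz("side",(400,212),0),onz("top",(515,352),0.03),"edge",onz("top",(300,386),0),onz("side",(432,250),0))
for z in(.2,.3,.4): print(z,onz("top",(600,397),z),onz("side",(408,70),z),onz("top",(565,330),z))
E
```

```text
cams [0.4988 0.709  0.4923] [ 0.5548 -0.0093  0.9476]
blue [407.3 238.4   9.7 229.5] (399, 231, 18, 17) side@.0995 [ 0.4626 -0.0574  0.0995]
red [379.6 237.9  10.6 277. ] (370, 228, 20, 20) side@.0995 [ 0.5119 -0.0524  0.0995]
red [368.3  94.7   6.7  52. ] (362, 90, 11, 10) side@.0995 [ 0.6189 -1.3699  0.0995]
yellow [351.7 231.5   7.5  64. ] (344, 228, 16, 7) side@.0995 [ 0.5644 -0.0711  0.0995]
green [324.  230.9   7.1  68. ] (317, 228, 15, 7) side@.0995 [ 0.6156 -0.0665  0.0995]
machine base front [ 0.4708 -0.3945  0.    ] [ 0.4558 -0.3472  0.03  ] edge [0.387  0.0099 0.    ] [ 0.4012 -0.2042  0.    ]
0.2 [ 0.4169 -0.4     0.2   ] [ 0.4603 -1.3755  0.2   ] [ 0.5054 -0.3536  0.2   ]
0.3 [ 0.4354 -0.3477  0.3   ] [ 0.4735 -0.6624  0.3   ] [ 0.512  -0.3076  0.3   ]
0.4 [ 0.4538 -0.2955  0.4   ] [0.4866 0.0507 0.4   ] [ 0.5186 -0.2615  0.4   ]
```

```bash
cat >> h.py <<'E'
def go(x,y,z,yaw_deg=None):
    s=state();R=Rot.from_rotvec(s['orientation']);p=np.array(s['ee_pos'])
    M=R.as_matrix();yaw=np.degrees(np.arctan2(M[1,0],M[0,0]))
    d=M.T@(np.array([x,y,z])-p)*1000
    y2=np.radians(yaw if yaw_deg is None else yaw_deg)
    D=Rot.from_matrix(np.array([[np.cos(y2),np.sin(y2),0],[np.sin(y2),-np.cos(y2),0],[0,0,-1]]))
    r=np.degrees((R.inv()*D).as_rotvec())
    print("t %.2f"%s['time'],"p",np.round(p,4),"yaw %.2f"%yaw,"w %.4f"%s['width'],"F",np.round(s['contact_force'],1),"-> shift mm",np.round(d,1),"turn",np.round(r,2))
E
python3 -c "
from h import *
go(.30,-.31,.25,2.4)"
```

```text
t 0.15 p [ 0.2923 -0.5801  0.2217] yaw 26.75 w 0.0872 F [-0.1 -0.2  0.5] -> shift mm [ 128.4 -237.8  -28. ] turn [-8.000e-02  2.000e-02  2.435e+01]
```

>>> {"api": "servo_tool", "payload": {"steps": "16 -30 -4 0 0 0;16 -30 -4 0 0 0;16 -30 -4 0 0 0;16 -30 -4 0 0 0;16 -30 -4 0 0 0;16 -30 -4 0 0 0;16 -30 -4 0 0 0;16 -28 -4 0 0 0"}}

```text
time: 1.15
ee_pos: [0.2995, -0.309, 0.2545]
orientation: [-3.056, -0.727, 0.0]
contact_force: [-0.1, -0.9, -0.1]
width: 0.0869
```

```bash
python3 -c "
from h import *
go(.40,-.05,.25,2.4)"
```

```text
t 1.15 p [ 0.2995 -0.309   0.2545] yaw 26.75 w 0.0869 F [-0.1 -0.9 -0.1] -> shift mm [ 206.3 -186.1    4.5] turn [-0.000e+00  1.000e-02  2.435e+01]
```

>>> {"api": "servo_tool", "payload": {"steps": "46 -27 -3 0 0 0;46 -27 -3 0 0 0;46 -27 -3 0 0 0;46 -27 -3 0 0 0;46 -27 -3 0 0 0;46 -27 -3 0 0 0;46 -27 -3 0 0 0;46 -27 -3 0 0 0"}}

```text
time: 2.15
ee_pos: [0.5318, 0.0494, 0.2787]
orientation: [3.056, 0.725, 0.0]
contact_force: [0.3, -0.1, -0.3]
width: 0.0871
```

>>> {"api": "servo_tool", "payload": {"steps": "0 0 0 0 0 8.1;0 0 0 0 0 8.1;0 0 0 0 0 8.1;0 0 0 0 0 0"}}

```text
time: 2.65
ee_pos: [0.5309, 0.0482, 0.2783]
orientation: [3.141, 0.07, -0.001]
contact_force: [-0.0, 0.2, -0.0]
width: 0.0869
```

```bash
python3 - <<'E'
from h import *
go(.53,.05,.28,2.4)
im=grab_frame("wrist");cv2.imwrite("pics/w1.png",im[:,:,::-1])
go(.53,.05,.28,2.4)
E
```

```text
t 2.65 p [0.5309 0.0482 0.2783] yaw 2.54 w 0.0869 F [-0.   0.2 -0. ] -> shift mm [-0.9 -1.9 -1.7] turn [0.01 0.03 0.14]
t 2.70 p [0.531  0.0482 0.2783] yaw 2.60 w 0.0869 F [0.3 0.7 0. ] -> shift mm [-0.9 -1.9 -1.7] turn [0.01 0.02 0.2 ]
```

View pics/w1.png

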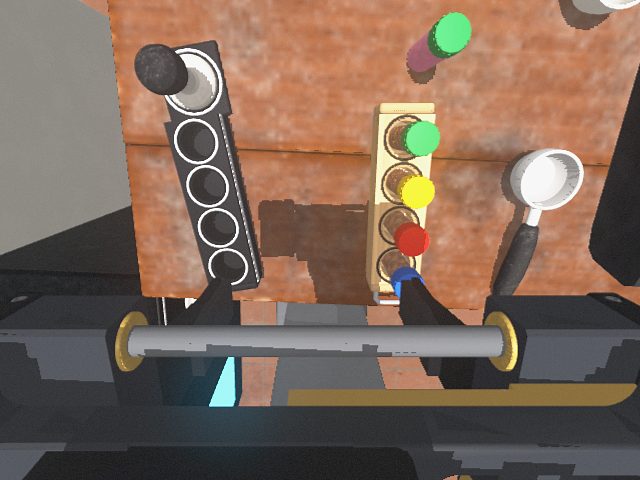

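The wrist view shows both blocks. The caps are green (423,139), yellow (418,191), red (412,239) and blue (405,283). The stand wells run from (196,142) to (228,266).

```bash
python3 - <<'E'
from h import *
np.set_printoptions(precision=4,suppress=True)
ee=(np.array([.5310,.0482,.2783]),state()['orientation'])
im=cv2.imread("pics/w1.png")[:,:,::-1].copy()
for c in RNG:
    for k in caps(im,c):
        if k[0]>300 and k[1]<300: print(c,np.round(k[:4],1),k[4],onz("wrist",k[:2],.111,ee),onz("wrist",k[:2],.105,ee))
g=cv2.cvtColor(im,cv2.COLOR_RGB2HSV)
m=((g[...,2]>150)&(g[...,1]<70)).astype(np.uint8)*255
k=np.zeros_like(m);k[112:292,160:262]=255;m&=k
cs,h=cv2.findContours(m,cv2.RETR_CCOMP,cv2.CHAIN_APPROX_NONE)
for c in cs:
    if cv2.contourArea(c)>600:
        e=cv2.fitEllipse(c);print(np.round(e[0],1),np.round(e[1],1),onz("wrist",e[0],.046,ee))
cv2.imwrite("pics/w1c.png",cv2.resize(im[110:300,360:450,::-1],None,fx=3,fy=3))
E
```

```text
blue [402.3 281.6  16.2 194.5] (391, 271, 33, 27) [ 0.4676 -0.0459  0.111 ] [ 0.465  -0.0477  0.105 ]
red [411.2 239.   18.2 890. ] (394, 222, 36, 35) [ 0.5144 -0.0494  0.111 ] [ 0.5126 -0.0512  0.105 ]
yellow [417.5 191.8  17.5 791.5] (401, 175, 34, 34) [ 0.5619 -0.0495  0.111 ] [ 0.5611 -0.0513  0.105 ]
green [ 452.5   32.4   20.2 1056. ] (435, 13, 36, 40) [ 0.6982 -0.0613  0.111 ] [ 0.6998 -0.0633  0.105 ]
[217.8 227.5] [37.9 41.4] [0.4995 0.1624 0.046 ]
[217.8 227.5] [34.2 37.5] [0.4994 0.1624 0.046 ]
[207.1 185.7] [40.  43.8] [0.5486 0.1727 0.046 ]
[207.1 185.8] [36.3 39.7] [0.5485 0.1727 0.046 ]
[195.6 140.9] [41.9 46.6] [0.5976 0.183  0.046 ]
[195.6 141. ] [37.9 42.2] [0.5975 0.183  0.046 ]
```

View pics/w1c.png

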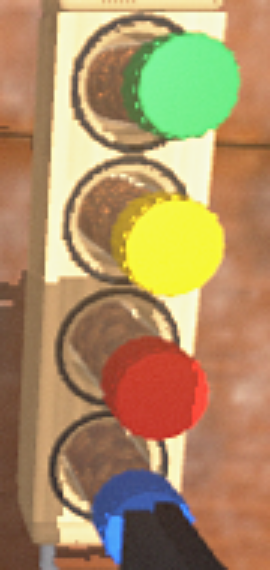

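```bash
python3 -c "
from h import *
go(.4622,-.0542,.16,2.4)"
```

```text
t 2.70 p [0.531  0.0482 0.2783] yaw 2.60 w 0.0869 F [0.3 0.7 0. ] -> shift mm [-73.3  99.1 118.4] turn [0.01 0.02 0.2 ]
```

>>> {"api": "servo_tool", "payload": {"steps": "-24.5 33 10 0 0 0.2;-24.5 33 20 0 0 0;-24.3 33 28 0 0 0;0 0 30 0 0 0;0 0 30 0 0 0;0 0 0 0 0 0"}}

```text
time: 3.45
ee_pos: [0.46, -0.0536, 0.1587]
orientation: [-3.14, -0.065, 0.007]
contact_force: [-0.1, 0.2, 0.6]
width: 0.087
```

```bash
python3 - <<'E'
from h import *
go(.4622,-.0542,.079,2.4)
for n in("wrist","side"):
    im=grab_frame(n);cv2.imwrite(f"pics/{n}2.png",im[:,:,::-1])
E
```

```text
t 3.45 p [ 0.46   -0.0536  0.1587] yaw 2.35 w 0.0870 F [-0.1  0.2  0.6] -> shift mm [ 2.5  0.8 79.7] turn [-0.07  0.25 -0.05]
```

View pics/wrist2.png

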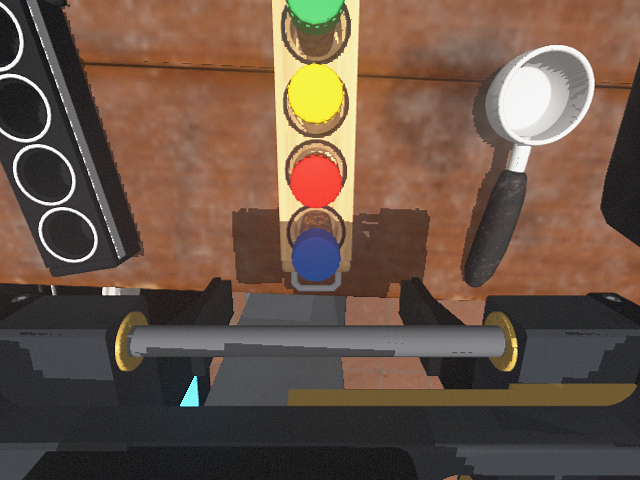

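View pics/side2.png

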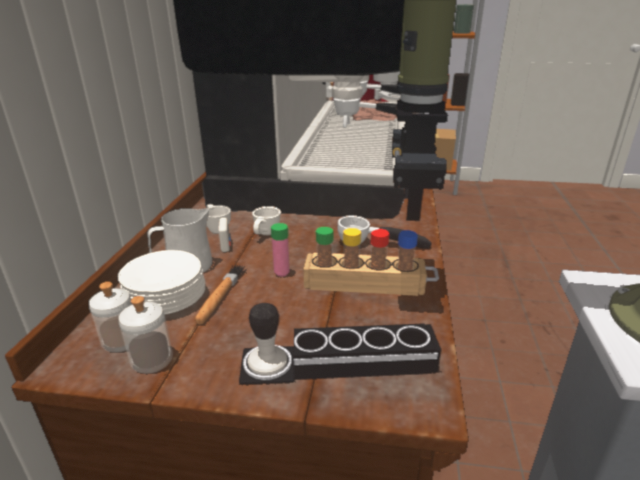

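```bash
python3 - <<'E'
from h import *
np.set_printoptions(precision=4,suppress=True)
im=cv2.imread("pics/wrist2.png")[:,:,::-1].copy()
s=state();ee=(s['ee_pos'],s['orientation'])
for c in RNG:
    for k in caps(im,c,vmin=60):
        if k[1]<300: print(c,np.round(k[:4],1),k[4],onz("wrist",k[:2],.111,ee))
g=cv2.cvtColor(im,cv2.COLOR_RGB2HSV)
m=((g[...,2]>150)&(g[...,1]<70)).astype(np.uint8)*255
k=np.zeros_like(m);k[70:270,0:110]=255;m&=k
cs,h=cv2.findContours(m,cv2.RETR_CCOMP,cv2.CHAIN_APPROX_NONE)
for c in cs:
    if cv2.contourArea(c)>600:
        e=cv2.fitEllipse(c);print(np.round(e[0],1),np.round(e[1],1),onz("wrist",e[0],.046,ee))
E
```

```text
blue [ 315.7  262.5   24.2 1224. ] (292, 245, 48, 36) [ 0.4609 -0.0544  0.111 ]
red [ 315.5  180.8   27.2 2122. ] (289, 154, 54, 54) [ 0.5145 -0.0522  0.111 ]
yellow [ 315.1   92.7   30.5 2450.5] (287, 63, 57, 60) [ 0.5647 -0.0499  0.111 ]
[ 67.6 234.3] [50.  62.3] [0.4532 0.1542 0.046 ]
[ 67.6 234.5] [45.8 57.4] [0.4531 0.1542 0.046 ]
[ 43.7 174.4] [53.8 67.9] [0.5027 0.1647 0.046 ]
[ 43.8 174.5] [49.3 62.4] [0.5026 0.1646 0.046 ]
```

>>> {"api": "servo_tool", "payload": {"steps": "3 0.5 10 0 0.2 0;0 0 20 0 0 0;0 0 20 0 0 0;0 0 20 0 0 0;0 0 10 0 0 0;0 0 0 0 0 0"}}

```text
time: 4.3
ee_pos: [0.4651, -0.054, 0.0803]
orientation: [-3.141, -0.062, -0.005]
contact_force: [0.6, 1.0, -0.1]
width: 0.0866
```

```bash
python3 - <<'E'
from h import *
go(.4628,-.0542,.079,2.4)
for n in("wrist","side"):
    im=grab_frame(n);cv2.imwrite(f"pics/{n}3.png",im[:,:,::-1])
go(.4628,-.0542,.079,2.4)
im=cv2.imread("pics/side3.png");cv2.imwrite("pics/side3c.png",cv2.resize(im[170:310,290:450],None,fx=4,fy=4))
E
```

```text
t 4.30 p [ 0.4651 -0.054   0.0803] yaw 2.27 w 0.0866 F [ 0.6  1.  -0.1] -> shift mm [-2.3  0.1  1.3] turn [-0.02 -0.17 -0.13]
t 4.40 p [ 0.4658 -0.0541  0.0812] yaw 2.25 w 0.0866 F [ 0.5 -0.5 -0. ] -> shift mm [-3.  -0.1  2.2] turn [ 0.02 -0.27 -0.15]
```

View pics/wrist3.png

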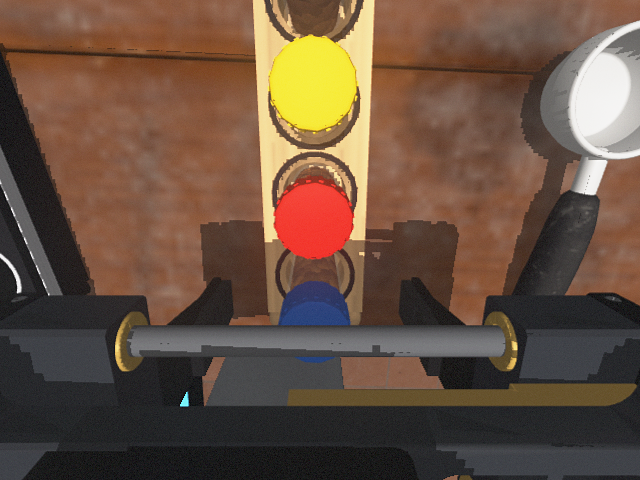

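View pics/side3c.png

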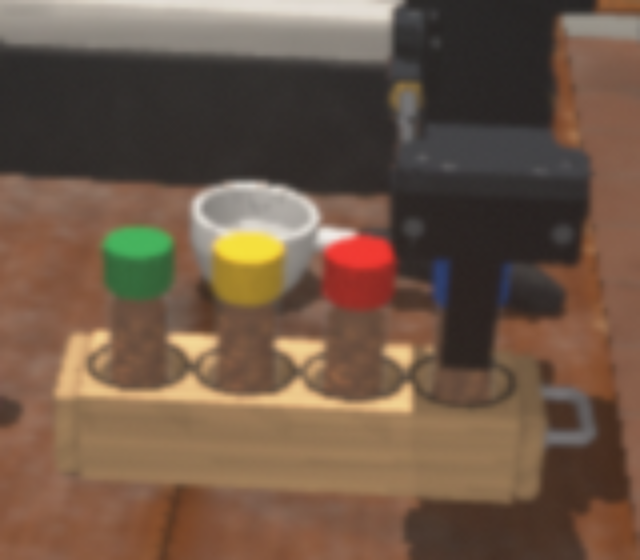

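>>> {"api": "servo_tool", "payload": {"steps": "-2.5 0 1 0 -0.2 -0.1;0 0 0 0 0 0;0 0 0 0 0 0"}}

```text
time: 4.78
ee_pos: [0.4628, -0.0543, 0.0798]
orientation: [3.141, 0.064, 0.001]
contact_force: [0.7, 0.9, 0.3]
width: 0.0871
```

>>> {"api": "servo_tool", "payload": {"steps": "0 0 0 0 0 0;0 0 0 0 0 0;0 0 0 0 0 0;0 0 0 0 0 0;0 0 0 0 0 0;0 0 0 0 0 0", "gripper": -1, "squeeze": 25}}

```text
time: 5.52
ee_pos: [0.4627, -0.0542, 0.0795]
orientation: [3.141, 0.064, -0.0]
contact_force: [0.1, 0.4, -0.6]
width: 0.0355
```

```bash
python3 - <<'E'
from h import *
go(.463,-.0542,.079,2.4)
E
```

```text
t 5.53 p [ 0.4627 -0.0542  0.0795] yaw 2.35 w 0.0355 F [ 0.1  0.4 -0.6] -> shift mm [0.3 0.  0.5] turn [ 0.    0.   -0.05]
```

>>> {"api": "servo_tool", "payload": {"steps": "0 0 0 0 0 0;0 0 0 0 0 0;0 0 0 0 0 0"}}

```text
time: 5.9
ee_pos: [0.4626, -0.0542, 0.0795]
orientation: [3.141, 0.064, -0.0]
contact_force: [-0.0, -0.5, -0.2]
width: 0.0308
```

>>> {"api": "servo_tool", "payload": {"steps": "0 0 -10 0 0 0;0 0 -20 0 0 0;0 0 -30 0 0 0;0 0 -30 0 0 0;0 0 -20 0 0 0;0 0 -10 0 0 0;0 0 0 0 0 0"}}

```text
time: 6.78
ee_pos: [0.4629, -0.0542, 0.2]
orientation: [3.14, 0.064, 0.002]
contact_force: [-0.6, 1.2, -1.3]
width: 0.031
```

```bash
python3 - <<'E'
from h import *
go(.5971,.182,.200,11.8)
for n in("wrist","side"):
    im=grab_frame(n);cv2.imwrite(f"pics/{n}4.png",im[:,:,::-1])
im=cv2.imread("pics/side4.png");cv2.imwrite("pics/side4c.png",cv2.resize(im[110:310,290:450],None,fx=3,fy=3))
E
```

```text
t 6.78 p [ 0.4629 -0.0542  0.2   ] yaw 2.34 w 0.0310 F [-0.6  1.2 -1.3] -> shift mm [ 143.7 -230.6    0. ] turn [ 0.04 -0.06 -9.46]
```

View pics/side4c.png

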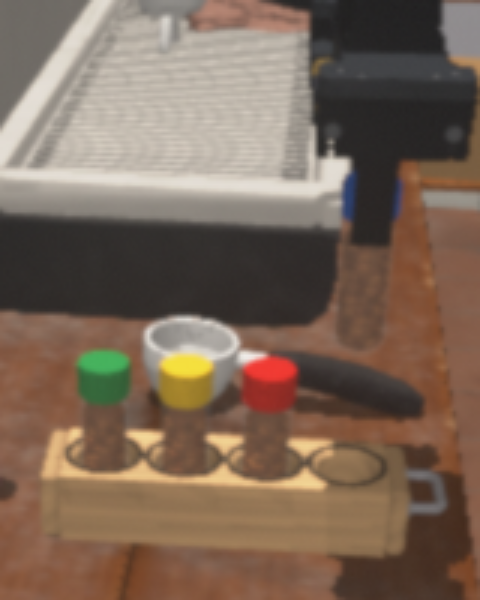

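View pics/wrist4.png

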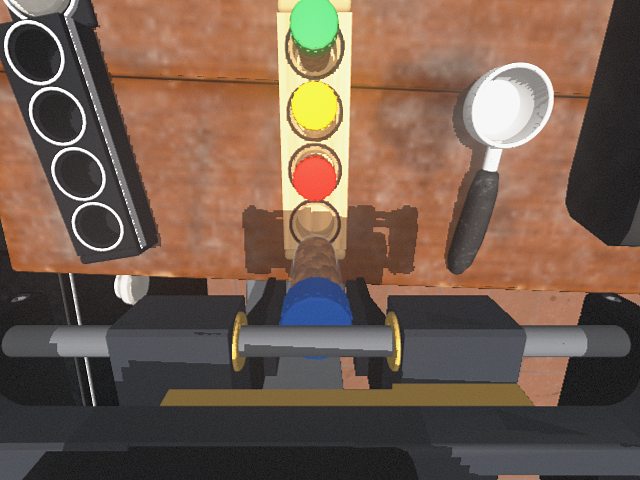

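>>> {"api": "servo_tool", "payload": {"steps": "12 -19 -4 0 0 0;24 -38 0 0 0 0;24 -39 0 0 0 0;24 -39 0 0 0 0;24 -39 0 0 0 0;24 -38 0 0 0 0;12 -19 0 0 0 0;0 0 0 0 0 -9.4"}}

```text
time: 7.88
ee_pos: [0.5964, 0.1852, 0.2017]
orientation: [-3.122, -0.334, 0.004]
contact_force: [-0.1, -0.0, -1.4]
width: 0.0309
```

>>> {"api": "servo_tool", "payload": {"steps": "0 0 0 0 0 0;0 0 0 0 0 0"}}

```text
time: 8.12
ee_pos: [0.5968, 0.1818, 0.2027]
orientation: [3.125, 0.316, -0.002]
contact_force: [-0.4, -1.0, -1.2]
width: 0.0309
```

```bash
python3 - <<'E'
from h import *
go(.5971,.182,.200,11.8)
for n in("wrist","side","top"):
    im=grab_frame(n);cv2.imwrite(f"pics/{n}5.png",im[:,:,::-1])
go(.5971,.182,.200,11.8)
im=cv2.imread("pics/side5.png");cv2.imwrite("pics/side5c.png",cv2.resize(im[200:390,220:450],None,fx=3,fy=3))
im=cv2.imread("pics/top5.png");cv2.imwrite("pics/top5c.png",cv2.resize(im[180:390,120:400],None,fx=2.8,fy=2.8))
E
```

```text
t 8.12 p [0.5968 0.1818 0.2027] yaw 11.56 w 0.0309 F [-0.4 -1.  -1.2] -> shift mm [ 0.3 -0.1  2.7] turn [ 0.02  0.07 -0.24]
t 8.28 p [0.597  0.1819 0.2034] yaw 11.63 w 0.0309 F [-0.8 -0.6 -0.7] -> shift mm [ 0.1 -0.   3.4] turn [ 0.03  0.01 -0.17]
```

View pics/side5c.png

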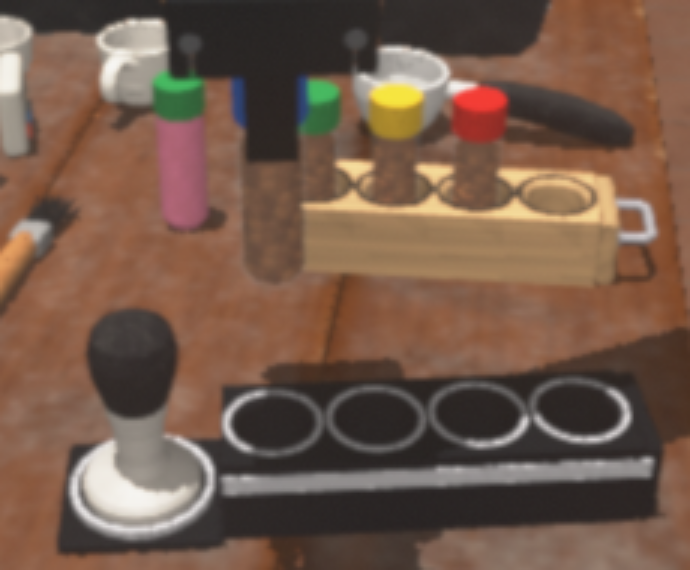

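View pics/wrist5.png

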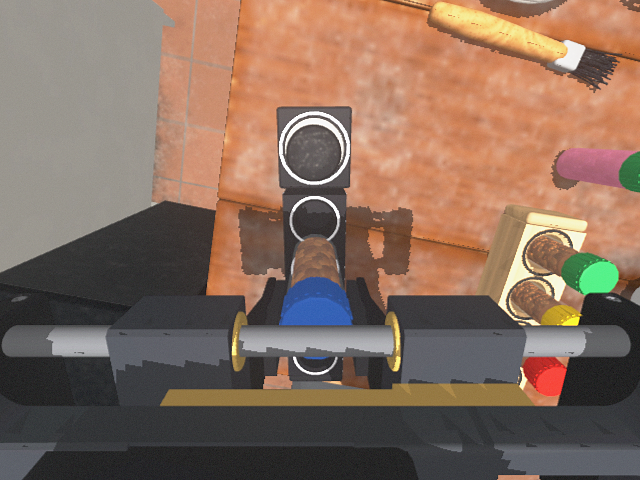

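View pics/top5c.png

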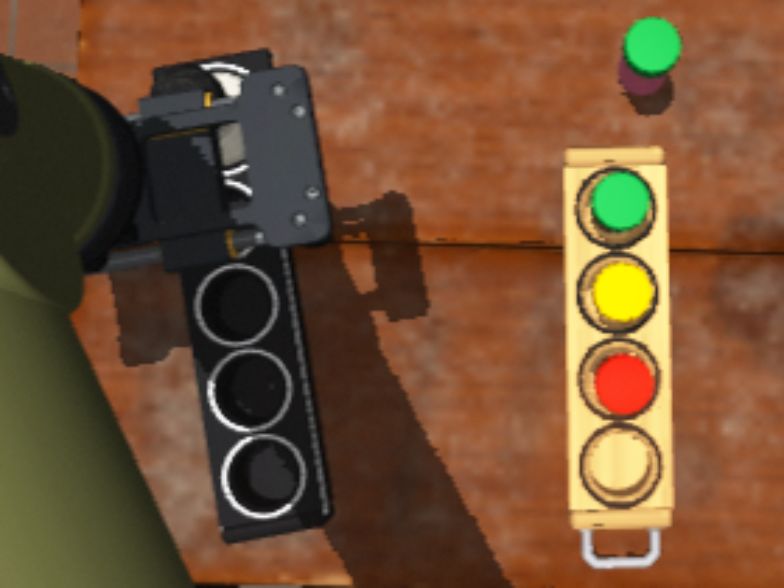

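```bash
python3 - <<'E'
from h import *
np.set_printoptions(precision=4,suppress=True)
s=state();ee=(s['ee_pos'],s['orientation'])
im=cv2.imread("pics/wrist5.png")[:,:,::-1].copy()
g=cv2.cvtColor(im,cv2.COLOR_RGB2HSV)
m=((g[...,2]>120)&(g[...,1]<60)).astype(np.uint8)*255
k=np.zeros_like(m);k[190:245,286:345]=255;m&=k
ys,xs=np.nonzero(m);print(xs.min(),xs.max(),ys.min(),ys.max(),len(xs))
e=cv2.fitEllipse(np.stack([xs,ys],1).astype(np.float32));print(e,onz("wrist",e[0],.046,ee))
# expected pixel of well center+ring for my estimate
p=camera_params("wrist");T=p["tool_from_camera"]
def proj(X):
    t=Rot.from_rotvec(ee[1]).inv().apply(np.array(X)-ee[0]);c=T[:3,:3].T@(t-T[:3,3]);u=p["camera_matrix"]@c;return u[:2]/u[2]
print(proj([.5971,.182,.046]))
def ps(n,X):
    p=camera_params(n);u=p["camera_matrix"]@(p["R"]@np.array(X)+p["t"]);return u[:2]/u[2]
# side view: where should tube foot at TCP be and well
for dz in(0,):
    fz=.006+ (s['ee_pos'][2]-.0795)
    print("side: foot centre expected",ps("side",[s['ee_pos'][0],s['ee_pos'][1],fz]),"well",ps("side",[.5971,.182,.046]))
cv2.imwrite("pics/w5c.png",cv2.resize(im[180:260,270:360,::-1],None,fx=7,fy=7))
im=cv2.imread("pics/side5.png")[:,:,::-1]
g=cv2.cvtColor(im,cv2.COLOR_RGB2HSV)
m=((g[...,2]>110)&(g[...,1]<70)).astype(np.uint8)*255
k=np.zeros_like(m);k[322:354,292:435]=255;m&=k
cs,_=cv2.findContours(m,cv2.RETR_CCOMP,cv2.CHAIN_APPROX_NONE)
for c in cs:
    if cv2.contourArea(c)>200:
        e=cv2.fitEllipse(c);print("side ring",np.round(e[0],1),np.round(e[1],1),onz("side",e[0],.046))
E
```

```text
290 339 196 241 393
((314.2254333496094, 220.03248596191406), (46.375545501708984, 48.16090774536133), 87.579833984375) [0.5978 0.1829 0.046 ]
[314.9584 220.9159]
side: foot centre expected [310.6269 292.3926] well [311.6013 340.3792]
```

View pics/w5c.png

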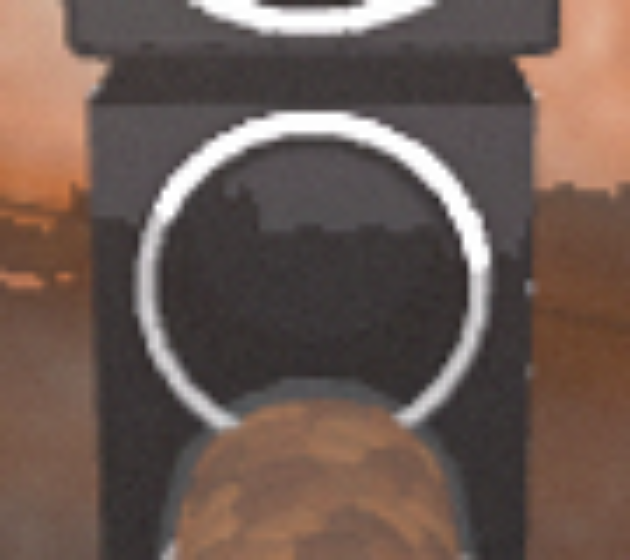

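>>> {"api": "servo_tool", "payload": {"steps": "0.7 -0.5 10 0 0 -0.1;0 0 25 0 0 0;0 0 25 0 0 0;0 0 10 0 0 0;0 0 0 0 0 0"}}

```text
time: 8.9
ee_pos: [0.5973, 0.1829, 0.1329]
orientation: [3.125, 0.324, -0.002]
contact_force: [0.0, -0.8, -0.7]
width: 0.0309
```

>>> {"api": "servo_tool", "payload": {"steps": "0 0 6 0 0 0;0 0 6 0 0 0;0 0 6 0 0 0;0 0 0 0 0 0"}}

```text
time: 9.4
ee_pos: [0.5973, 0.1829, 0.1149]
orientation: [3.125, 0.324, -0.002]
contact_force: [-0.2, -0.3, -1.0]
width: 0.0311
```

```bash
python3 - <<'E'
from h import *
for n in("side",):
    im=grab_frame(n);cv2.imwrite(f"pics/{n}6.png",im[:,:,::-1])
go(.5975,.1824,.081,11.8)
im=cv2.imread("pics/side6.png");cv2.imwrite("pics/side6c.png",cv2.resize(im[200:390,220:450],None,fx=3,fy=3))
E
```

```text
t 9.45 p [0.5975 0.1831 0.1153] yaw 11.85 w 0.0309 F [ 0.2 -0.3 -0.5] -> shift mm [-0.1  0.7 34.3] turn [0.   0.02 0.05]
```

View pics/side6c.png

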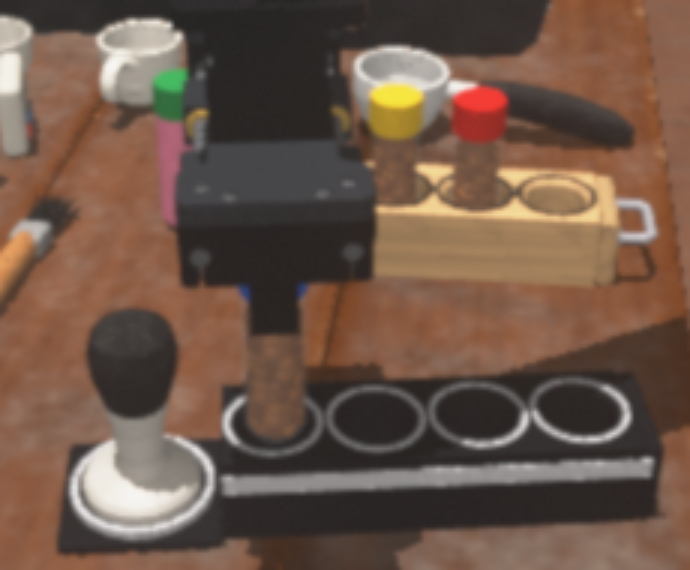

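Side view: the tube is entering the far ring, centred at about (276,420) in the crop, and there is no contact force.

>>> {"api": "servo_tool", "payload": {"steps": "0 0.5 6 0 0 0;0 0 6 0 0 0;0 0 6 0 0 0;0 0 6 0 0 0;0 0 5 0 0 0;0 0 4 0 0 0;0 0 2 0 0 0;0 0 0 0 0 0"}}

```text
time: 10.45
ee_pos: [0.5977, 0.1827, 0.0804]
orientation: [3.125, 0.324, -0.0]
contact_force: [-0.1, -1.4, -1.8]
width: 0.0307
```

```bash
python3 - <<'E'
from h import *
go(.5975,.1824,.0795,11.8)
E
```

```text
t 10.45 p [0.5977 0.1827 0.0804] yaw 11.85 w 0.0307 F [-0.1 -1.4 -1.8] -> shift mm [-0.3  0.2  0.9] turn [0.   0.01 0.05]
```

>>> {"api": "servo_tool", "payload": {"steps": "0 0 1 0 0 0;0 0 0 0 0 0"}}

```text
time: 10.7
ee_pos: [0.5979, 0.1827, 0.0796]
orientation: [3.125, 0.324, 0.0]
contact_force: [0.3, 0.0, -1.5]
width: 0.0313
```

>>> {"api": "servo_tool", "payload": {"steps": "0 0 0 0 0 0;0 0 0 0 0 0;0 0 0 0 0 0;0 0 0 0 0 0;0 0 0 0 0 0;0 0 0 0 0 0", "gripper": 0.8}}

```text
time: 11.45
ee_pos: [0.5977, 0.1826, 0.0795]
orientation: [3.125, 0.324, -0.0]
contact_force: [0.8, 0.2, -0.0]
width: 0.0763
```

>>> {"api": "servo_tool", "payload": {"steps": "0 0 -10 0 0 0;0 0 -30 0 0 0;0 0 -40 0 0 0;0 0 -20 0 0 0;0 0 0 0 0 0"}}

```text
time: 12.08
ee_pos: [0.5986, 0.1831, 0.1811]
orientation: [-3.125, -0.324, -0.005]
contact_force: [-0.2, -1.1, -0.0]
width: 0.0783
```

```bash
python3 - <<'E'
from h import *
for n in("side","wrist"):
    im=grab_frame(n);cv2.imwrite(f"pics/{n}7.png",im[:,:,::-1])
go(.5130,-.0523,.18,2.4)
im=cv2.imread("pics/side7.png");cv2.imwrite("pics/side7c.png",cv2.resize(im[200:390,220:450],None,fx=3,fy=3))
E
```

```text
t 12.18 p [0.5972 0.1822 0.1784] yaw 11.84 w 0.0781 F [-0.2 -0.  -1.1] -> shift mm [-130.5  212.3   -1.3] turn [0.03 0.09 9.44]
```

View pics/side7c.png

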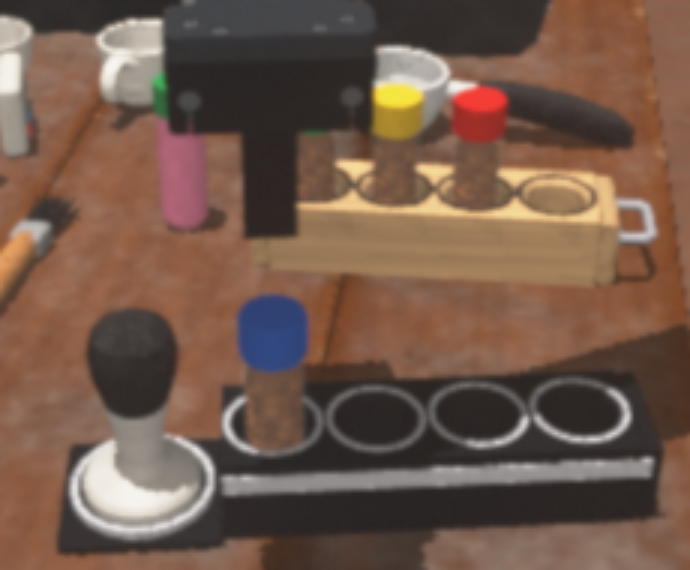

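View pics/wrist7.png

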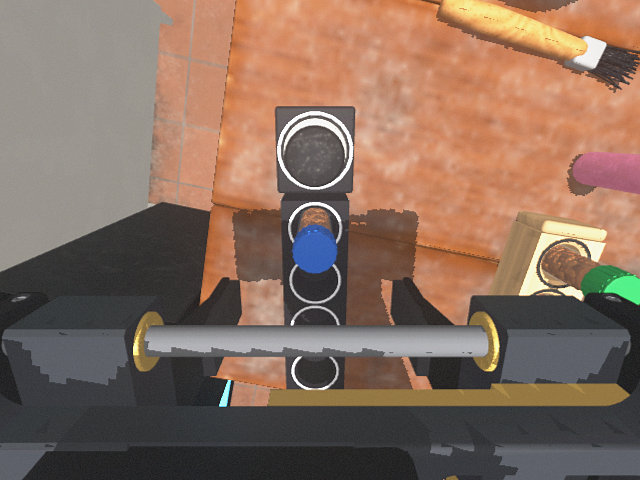

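Blue is seated: the side crop shows its cap at (273,330), upright in the far ring. Next is red.

>>> {"api": "servo_tool", "payload": {"steps": "-12 20 0 0 0 0;-25 40 0 0 0 0;-25 40 0 0 0 0;-25 40 0 0 0 0;-25 40 0 0 0 0;-18.5 32 0 0 0 0;0 0 0 0 0 9.4;0 0 20 0 0 0"}}

```text
time: 13.18
ee_pos: [0.5134, -0.0528, 0.1589]
orientation: [3.141, 0.062, 0.0]
contact_force: [-0.5, -0.1, -0.4]
width: 0.0783
```

>>> {"api": "servo_tool", "payload": {"steps": "0 0 0 0 0 0;0 0 0 0 0 0"}}

```text
time: 13.42
ee_pos: [0.5132, -0.0515, 0.1591]
orientation: [-3.14, -0.068, 0.002]
contact_force: [0.3, -1.2, 0.1]
width: 0.0783
```

```bash
python3 - <<'E'
from h import *
go(.5127,-.0521,.0795,2.4)
im=grab_frame("wrist");cv2.imwrite("pics/wrist8.png",im[:,:,::-1])
go(.5127,-.0521,.0795,2.4)
for c in caps(im,'red'): print(c)
E
```

```text
t 13.43 p [ 0.5132 -0.0515  0.1591] yaw 2.46 w 0.0783 F [ 0.3 -1.2  0.1] -> shift mm [-0.4  0.6 79.6] turn [-0.03  0.07  0.06]
t 13.47 p [ 0.5136 -0.0515  0.1595] yaw 2.46 w 0.0782 F [0.8 0.  0.5] -> shift mm [-0.9  0.6 80. ] turn [-0.02  0.02  0.06]
(315.3587379079649, 260.6424373926408, 26.046464920043945, 1843.5, (291, 235, 49, 51))
```

Red's cap is centred at u=315.4, which lines up with the tool. Descend and grip.

>>> {"api": "servo_tool", "payload": {"steps": "-0.5 0.5 15 0 0 0;0 0 25 0 0 0;0 0 25 0 0 0;0 0 15 0 0 0;0 0 0 0 0 0"}}

```text
time: 14.1
ee_pos: [0.5121, -0.0519, 0.0783]
orientation: [-3.14, -0.068, 0.004]
contact_force: [0.3, -0.7, 0.5]
width: 0.0783
```

>>> {"api": "servo_tool", "payload": {"steps": "0 0 0 0 0 0;0 0 0 0 0 0;0 0 0 0 0 0;0 0 0 0 0 0;0 0 0 0 0 0;0 0 0 0 0 0;0 0 0 0 0 0;0 0 0 0 0 0", "gripper": -1, "squeeze": 25}}

```text
time: 15.1
ee_pos: [0.5131, -0.0521, 0.0796]
orientation: [3.141, 0.067, 0.0]
contact_force: [0.8, -0.3, -0.2]
width: 0.0313
```

```bash
python3 - <<'E'
from h import *
go(.5127,-.0521,.0795,2.4)
E
```

```text
t 15.10 p [ 0.5131 -0.0521  0.0796] yaw 2.45 w 0.0313 F [ 0.8 -0.3 -0.2] -> shift mm [-0.4 -0.   0.1] turn [ 0.   -0.    0.05]
```

>>> {"api": "servo_tool", "payload": {"steps": "0 0 -10 0 0 0;0 0 -20 0 0 0;0 0 -30 0 0 0;0 0 -30 0 0 0;0 0 -20 0 0 0;0 0 -12 0 0 0;0 0 0 0 0 0"}}

```text
time: 15.98
ee_pos: [0.5135, -0.0522, 0.2023]
orientation: [3.14, 0.067, 0.002]
contact_force: [0.2, -0.3, -0.7]
width: 0.0311
```

```bash
python3 - <<'E'
from h import *
go(.5487,.1724,.2,11.8)
E
```

```text
t 15.97 p [ 0.5135 -0.0522  0.2023] yaw 2.44 w 0.0311 F [ 0.2 -0.3 -0.7] -> shift mm [  44.7 -222.9    2.2] turn [ 0.05 -0.08 -9.36]
```

>>> {"api": "servo_tool", "payload": {"steps": "4 -20 0 0 0 0;8 -40 0 0 0 0;8 -40 0 0 0 0;8 -40 0 0 0 0;8 -40 0 0 0 0;6 -29 0 0 0 0;3 -14 0 0 0 0;0 0 0 0 0 -9.4"}}

```text
time: 16.98
ee_pos: [0.548, 0.1735, 0.2007]
orientation: [-3.124, -0.334, 0.002]
contact_force: [-0.3, -0.8, -0.7]
width: 0.0309
```

>>> {"api": "servo_tool", "payload": {"steps": "0 0 0 0 0 0;0 0 0 0 0 0;0 0 0 0 0 0"}}

```text
time: 17.35
ee_pos: [0.5486, 0.1719, 0.2014]
orientation: [3.125, 0.32, -0.0]
contact_force: [0.8, -0.3, -0.6]
width: 0.0311
```

```bash
python3 - <<'E'
from h import *
for n in("wrist","side"):
    im=grab_frame(n);cv2.imwrite(f"pics/{n}9.png",im[:,:,::-1])
go(.5487,.1724,.132,11.8)
im=cv2.imread("pics/side9.png");cv2.imwrite("pics/side9c.png",cv2.resize(im[200:390,220:450],None,fx=3,fy=3))
E
```

```text
t 17.45 p [0.5485 0.1722 0.2015] yaw 11.77 w 0.0312 F [ 0.3  1.4 -1. ] -> shift mm [ 0.2 -0.2 69.5] turn [ 0.02 -0.   -0.03]
```

View pics/side9c.png

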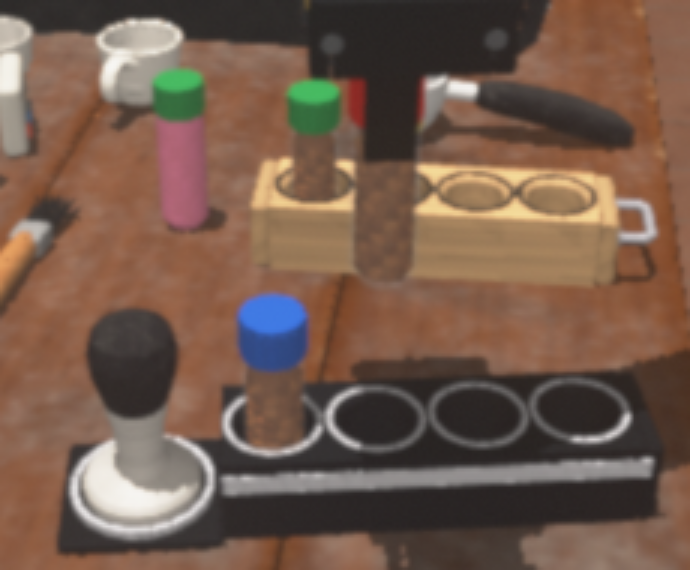

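View pics/wrist9.png

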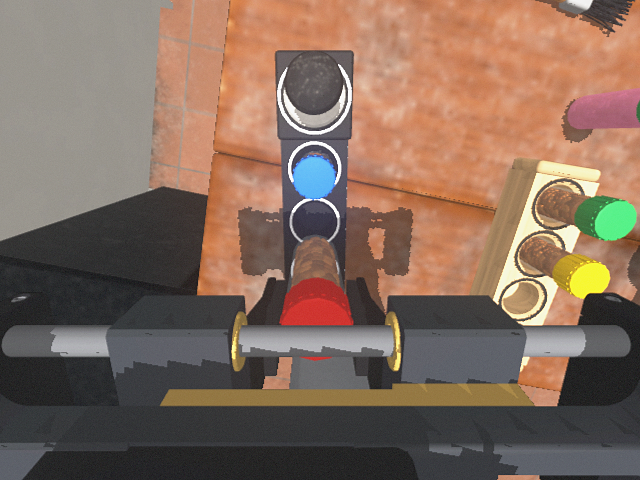

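Red hangs in line with the second ring: wrist view ring at (315,220), and in the side crop its axis runs to the ring at (376,418). Descend.

>>> {"api": "servo_tool", "payload": {"steps": "0 0 10 0 0 0;0 0 25 0 0 0;0 0 25 0 0 0;0 0 10 0 0 0;0 0 6 0 0 0;0 0 6 0 0 0;0 0 5 0 0 0;0 0 0 0 0 0"}}

```text
time: 18.45
ee_pos: [0.5485, 0.1725, 0.1144]
orientation: [3.125, 0.324, -0.0]
contact_force: [0.7, 0.0, -0.5]
width: 0.0312
```

>>> {"api": "servo_tool", "payload": {"steps": "0 0 6 0 0 0;0 0 6 0 0 0;0 0 6 0 0 0;0 0 6 0 0 0;0 0 5 0 0 0;0 0 3 0 0 0;0 0 2 0 0 0;0 0 0 0 0 0"}}

```text
time: 19.45
ee_pos: [0.5485, 0.1726, 0.0804]
orientation: [3.125, 0.324, -0.0]
contact_force: [0.3, 0.2, -0.4]
width: 0.0311
```

```bash
python3 - <<'E'
from h import *
go(.5487,.1724,.0795,11.8)
E
```

```text
t 19.45 p [0.5485 0.1726 0.0804] yaw 11.84 w 0.0311 F [ 0.3  0.2 -0.4] -> shift mm [0.2 0.2 0.9] turn [0.   0.01 0.04]
```

>>> {"api": "servo_tool", "payload": {"steps": "0 0 1 0 0 0;0 0 0 0 0 0"}}

```text
time: 19.7
ee_pos: [0.5486, 0.1726, 0.0797]
orientation: [3.125, 0.324, 0.0]
contact_force: [0.1, 0.8, -0.3]
width: 0.0308
```

>>> {"api": "servo_tool", "payload": {"steps": "0 0 0 0 0 0;0 0 0 0 0 0;0 0 0 0 0 0;0 0 0 0 0 0;0 0 0 0 0 0;0 0 0 0 0 0", "gripper": 0.8}}

```text
time: 20.45
ee_pos: [0.5485, 0.1726, 0.0795]
orientation: [3.125, 0.324, -0.0]
contact_force: [0.6, -0.5, 0.1]
width: 0.0766
```

>>> {"api": "servo_tool", "payload": {"steps": "0 0 -10 0 0 0;0 0 -30 0 0 0;0 0 -40 0 0 0;0 0 -20 0 0 0;0 0 0 0 0 0"}}

```text
time: 21.08
ee_pos: [0.5494, 0.1729, 0.181]
orientation: [3.125, 0.324, 0.005]
contact_force: [-0.4, -0.9, -0.6]
width: 0.0778
```

```bash
python3 - <<'E'
from h import *
for n in("side",):
    im=grab_frame(n);cv2.imwrite(f"pics/{n}10.png",im[:,:,::-1])
go(.5628,-.0500,.18,2.4)
im=cv2.imread("pics/side10.png");cv2.imwrite("pics/side10c.png",cv2.resize(im[200:390,220:450],None,fx=3,fy=3))
E
```

```text
t 21.12 p [0.5485 0.1724 0.1794] yaw 11.83 w 0.0786 F [-0.8  0.1 -0.8] -> shift mm [-31.6 220.6  -0.5] turn [ 0.03 -0.02  9.43]
```

View pics/side10c.png

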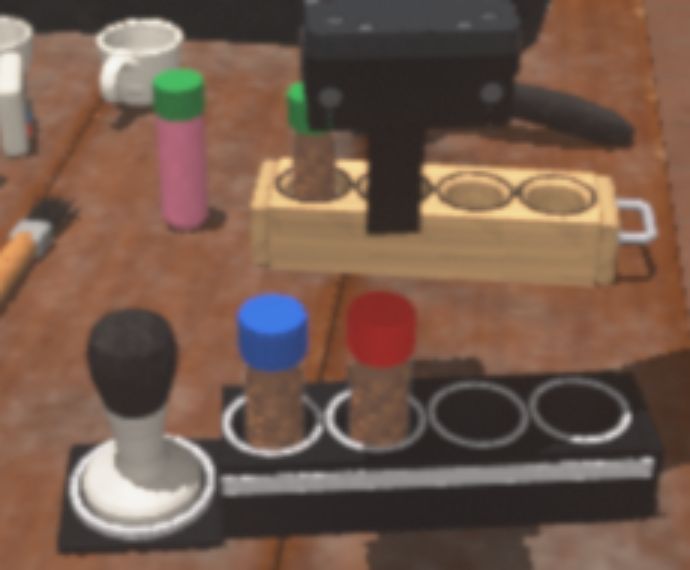

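Red is seated at crop (380,330). Next is yellow.

>>> {"api": "servo_tool", "payload": {"steps": "-3 20 0 0 0 0;-6 42 0 0 0 0;-6 42 0 0 0 0;-6 42 0 0 0 0;-6 42 0 0 0 0;-4.5 32.5 0 0 0 0;0 0 0 0 0 9.4;0 0 20 0 0 0"}}

```text
time: 22.12
ee_pos: [0.5631, -0.0501, 0.1584]
orientation: [3.141, 0.068, 0.001]
contact_force: [0.3, 0.7, -0.3]
width: 0.0782
```

>>> {"api": "servo_tool", "payload": {"steps": "0 0 0 0 0 0;0 0 0 0 0 0;0 0 0 0 0 0"}}

```text
time: 22.5
ee_pos: [0.5632, -0.0492, 0.1597]
orientation: [3.141, 0.07, 0.001]
contact_force: [0.4, 0.3, -0.0]
width: 0.0784
```

```bash
python3 - <<'E'
from h import *
go(.5628,-.05,.0795,2.4)
im=grab_frame("wrist");cv2.imwrite("pics/wrist11.png",im[:,:,::-1])
for c in caps(im,'yellow'): print(c)
E
```

```text
t 22.50 p [ 0.5632 -0.0492  0.1597] yaw 2.54 w 0.0784 F [ 0.4  0.3 -0. ] -> shift mm [-0.4  0.8 80.2] turn [ 0.01 -0.03  0.14]
```

View pics/wrist11.png

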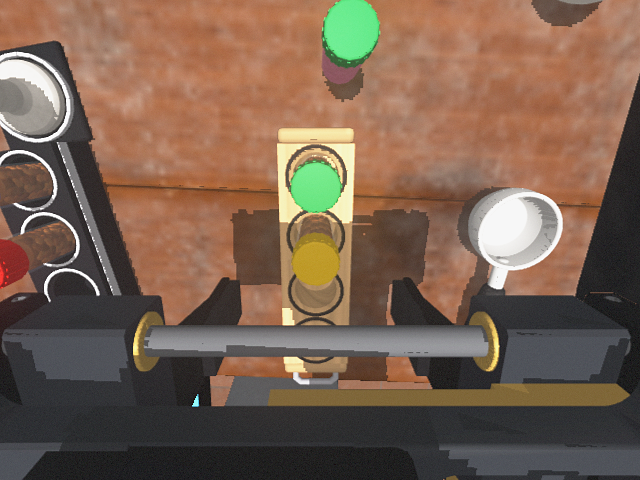

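The yellow cap is only shaded; it is at (316,260), centred between the fingers and at the same row as red was. Descend and grip.

>>> {"api": "servo_tool", "payload": {"steps": "-0.4 0.6 15 0 0 0.1;0 0 25 0 0 0;0 0 25 0 0 0;0 0 15 0 0 0;0 0 0 0 0 0"}}

```text
time: 23.18
ee_pos: [0.5615, -0.0502, 0.0782]
orientation: [-3.14, -0.065, 0.004]
contact_force: [-0.2, 0.4, 0.1]
width: 0.0783
```

>>> {"api": "servo_tool", "payload": {"steps": "0 0 0 0 0 0;0 0 0 0 0 0;0 0 0 0 0 0;0 0 0 0 0 0;0 0 0 0 0 0;0 0 0 0 0 0;0 0 0 0 0 0;0 0 0 0 0 0", "gripper": -1, "squeeze": 25}}

```text
time: 24.18
ee_pos: [0.5626, -0.0503, 0.0796]
orientation: [3.141, 0.064, 0.0]
contact_force: [-0.3, 0.3, -0.2]
width: 0.0304
```

```bash
python3 - <<'E'
from h import *
go(.5628,-.05,.0795,2.4)
E
```

```text
t 24.18 p [ 0.5626 -0.0503  0.0796] yaw 2.35 w 0.0304 F [-0.3  0.3 -0.2] -> shift mm [ 0.2 -0.3  0.1] turn [ 0.   -0.   -0.05]
```

>>> {"api": "servo_tool", "payload": {"steps": "0 0 -10 0 0 0;0 0 -20 0 0 0;0 0 -30 0 0 0;0 0 -30 0 0 0;0 0 -20 0 0 0;0 0 -12 0 0 0;0 0 0 0 0 0"}}

```text
time: 25.05
ee_pos: [0.5629, -0.0504, 0.2022]
orientation: [3.14, 0.064, 0.002]
contact_force: [-0.7, -0.5, -1.1]
width: 0.0314
```

```bash
python3 - <<'E'
from h import *
go(.4997,.1623,.2,11.8)
E
```

```text
t 25.05 p [ 0.5629 -0.0504  0.2022] yaw 2.34 w 0.0314 F [-0.7 -0.5 -1.1] -> shift mm [ -54.5 -215.1    2. ] turn [ 0.03 -0.06 -9.46]
```

>>> {"api": "servo_tool", "payload": {"steps": "-5 -20 0 0 0 0;-10 -39 0 0 0 0;-10 -39 0 0 0 0;-10 -39 0 0 0 0;-10 -39 0 0 0 0;-6.5 -26 0 0 0 0;-3 -13 0 0 0 0;0 0 0 0 0 -9.4"}}

```text
time: 26.05
ee_pos: [0.4981, 0.1638, 0.2009]
orientation: [3.124, 0.332, -0.002]
contact_force: [-0.6, -0.1, -0.6]
width: 0.0314
```

>>> {"api": "servo_tool", "payload": {"steps": "0 0 0 0 0 0;0 0 0 0 0 0;0 0 0 0 0 0"}}

```text
time: 26.42
ee_pos: [0.4993, 0.1618, 0.2013]
orientation: [3.125, 0.318, -0.001]
contact_force: [0.3, 0.3, -1.2]
width: 0.031
```

```bash
python3 - <<'E'
from h import *
for n in("wrist","side"):
    im=grab_frame(n);cv2.imwrite(f"pics/{n}12.png",im[:,:,::-1])
go(.4997,.1623,.132,11.8)
im=cv2.imread("pics/side12.png");a=cv2.resize(im[200:390,250:450],None,fx=2,fy=2)
b=cv2.resize(cv2.imread("pics/wrist12.png")[50:300,220:440],(380,380))
cv2.imwrite("pics/c12.png",np.hstack([a,b]))
E
```

```text
t 26.52 p [0.4994 0.1621 0.2015] yaw 11.67 w 0.0311 F [ 0.4 -0.   0.2] -> shift mm [ 0.4 -0.2 69.5] turn [ 0.    0.01 -0.13]
```

View pics/c12.png

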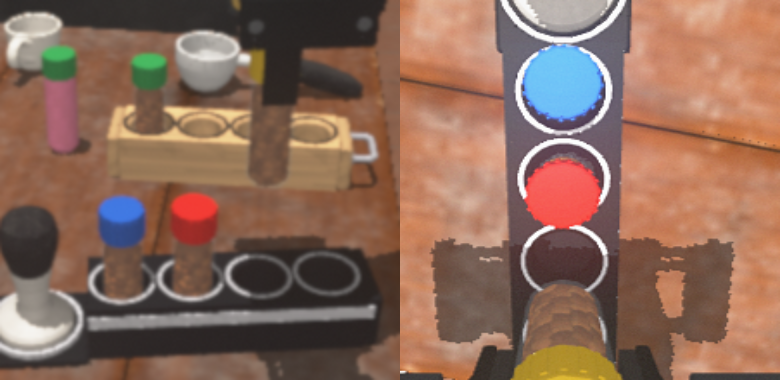

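Yellow hangs in line with the third ring: wrist crop (563,260), directly behind red. Descend.

>>> {"api": "servo_tool", "payload": {"steps": "0.3 0 10 0 0 -0.1;0 0 25 0 0 0;0 0 25 0 0 0;0 0 10 0 0 0;0 0 6 0 0 0;0 0 6 0 0 0;0 0 5 0 0 0;0 0 0 0 0 0"}}

```text
time: 27.52
ee_pos: [0.4995, 0.1623, 0.1144]
orientation: [3.125, 0.324, -0.0]
contact_force: [-0.8, 0.0, -0.7]
width: 0.0307
```

>>> {"api": "servo_tool", "payload": {"steps": "0 0 6 0 0 0;0 0 6 0 0 0;0 0 6 0 0 0;0 0 6 0 0 0;0 0 5 0 0 0;0 0 3 0 0 0;0 0 2 0 0 0;0 0 0 0 0 0"}}

```text
time: 28.52
ee_pos: [0.4996, 0.1623, 0.0805]
orientation: [3.125, 0.324, -0.0]
contact_force: [0.4, 0.4, 0.0]
width: 0.031
```

```bash
python3 - <<'E'
from h import *
go(.4997,.1623,.0795,11.8)
E
```

```text
t 28.52 p [0.4996 0.1623 0.0805] yaw 11.85 w 0.0310 F [0.4 0.4 0. ] -> shift mm [0.1 0.1 1. ] turn [0.   0.01 0.05]
```

>>> {"api": "servo_tool", "payload": {"steps": "0 0 1 0 0 0;0 0 0 0 0 0"}}

```text
time: 28.78
ee_pos: [0.4997, 0.1623, 0.0796]
orientation: [3.125, 0.324, 0.0]
contact_force: [-0.1, 0.7, -1.2]
width: 0.0314
```

>>> {"api": "servo_tool", "payload": {"steps": "0 0 0 0 0 0;0 0 0 0 0 0;0 0 0 0 0 0;0 0 0 0 0 0;0 0 0 0 0 0;0 0 0 0 0 0", "gripper": 0.8}}

```text
time: 29.52
ee_pos: [0.4996, 0.1623, 0.0795]
orientation: [3.125, 0.324, -0.0]
contact_force: [0.1, -0.3, -1.0]
width: 0.0763
```

>>> {"api": "servo_tool", "payload": {"steps": "0 0 -10 0 0 0;0 0 -30 0 0 0;0 0 -40 0 0 0;0 0 -20 0 0 0;0 0 0 0 0 0"}}

```text
time: 30.15
ee_pos: [0.5006, 0.1625, 0.1808]
orientation: [3.124, 0.323, 0.005]
contact_force: [0.1, -0.0, 0.2]
width: 0.0779
```

```bash
python3 - <<'E'
from h import *
for n in("side",):
    im=grab_frame(n);cv2.imwrite(f"pics/{n}13.png",im[:,:,::-1])
go(.6127,-.0480,.18,2.4)
im=cv2.imread("pics/side13.png");cv2.imwrite("pics/side13c.png",cv2.resize(im[200:390,220:450],None,fx=3,fy=3))
E
```

```text
t 30.20 p [0.4996 0.1621 0.1794] yaw 11.83 w 0.0784 F [ 0.  -0.5 -0.1] -> shift mm [ 67.6 228.8  -0.5] turn [ 0.04 -0.02  9.43]
```

View pics/side13c.png

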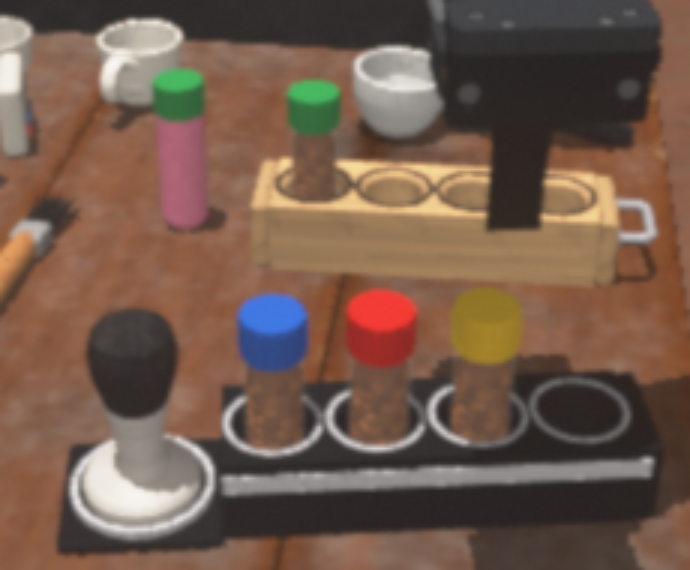

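Yellow is seated at crop (487,325). Next is the green one in the rack, not the pink-bodied decoy.

>>> {"api": "servo_tool", "payload": {"steps": "6 20 0 0 0 0;13 44 0 0 0 0;13 44 0 0 0 0;13 44 0 0 0 0;13 44 0 0 0 0;9.5 33 0 0 0 0;0 0 0 0 0 9.4;0 0 20 0 0 0"}}

```text
time: 31.2
ee_pos: [0.6133, -0.0497, 0.1583]
orientation: [3.141, 0.066, 0.001]
contact_force: [0.7, 0.5, -0.9]
width: 0.0784
```

>>> {"api": "servo_tool", "payload": {"steps": "0 0 0 0 0 0;0 0 0 0 0 0;0 0 0 0 0 0"}}

```text
time: 31.58
ee_pos: [0.6128, -0.0476, 0.1598]
orientation: [3.14, 0.069, 0.001]
contact_force: [0.0, -0.3, 0.4]
width: 0.078
```

```bash
python3 - <<'E'
from h import *
im=grab_frame("wrist");cv2.imwrite("pics/wrist14.png",im[:,:,::-1])
go(.6127,-.048,.0795,2.4)
for c in caps(im,'green',vmin=50): print(c)
E
```

```text
t 31.62 p [ 0.6129 -0.0477  0.16  ] yaw 2.51 w 0.0780 F [0.  0.2 0.3] -> shift mm [-0.3  0.3 80.5] turn [ 0.02 -0.05  0.11]
(347.504132888253, 122.5789222699094, 27.13330078125, 2097.0, (321, 96, 53, 54))
```

View pics/wrist14.png

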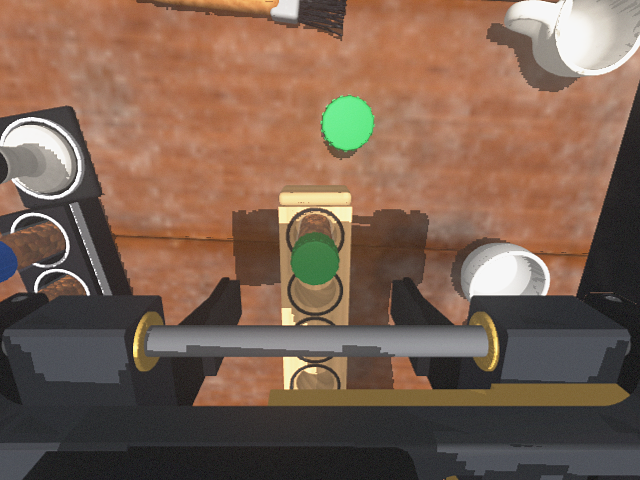

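The rack's green cap is at (316,260), centred. Descend and grip.

>>> {"api": "servo_tool", "payload": {"steps": "-0.3 0.3 15 0 0 0.1;0 0 25 0 0 0;0 0 25 0 0 0;0 0 15 0 0 0;0 0 0 0 0 0"}}

```text
time: 32.25
ee_pos: [0.6114, -0.0482, 0.0781]
orientation: [-3.14, -0.065, 0.004]
contact_force: [-0.6, -0.4, 1.0]
width: 0.0782
```

>>> {"api": "servo_tool", "payload": {"steps": "0 0 0 0 0 0;0 0 0 0 0 0;0 0 0 0 0 0;0 0 0 0 0 0;0 0 0 0 0 0;0 0 0 0 0 0;0 0 0 0 0 0;0 0 0 0 0 0", "gripper": -1, "squeeze": 25}}

```text
time: 33.25
ee_pos: [0.6124, -0.0481, 0.0796]
orientation: [-3.141, -0.065, -0.0]
contact_force: [-1.1, 0.0, -0.3]
width: 0.0309
```

```bash
python3 - <<'E'
from h import *
go(.6127,-.048,.0795,2.4)
E
```

```text
t 33.25 p [ 0.6124 -0.0481  0.0796] yaw 2.36 w 0.0309 F [-1.1  0.  -0.3] -> shift mm [ 0.3 -0.1  0.1] turn [-0.   -0.   -0.04]
```

>>> {"api": "servo_tool", "payload": {"steps": "0 0 -10 0 0 0;0 0 -20 0 0 0;0 0 -30 0 0 0;0 0 -30 0 0 0;0 0 -20 0 0 0;0 0 -12 0 0 0;0 0 0 0 0 0"}}

```text
time: 34.12
ee_pos: [0.6127, -0.0483, 0.2022]
orientation: [3.141, 0.064, 0.002]
contact_force: [0.1, 0.3, -1.1]
width: 0.0312
```

```bash
python3 - <<'E'
from h import *
go(.4508,.1521,.2,11.8)
E
```

```text
t 34.12 p [ 0.6127 -0.0483  0.2022] yaw 2.34 w 0.0312 F [ 0.1  0.3 -1.1] -> shift mm [-153.6 -206.8    2. ] turn [ 0.03 -0.06 -9.46]
```

>>> {"api": "servo_tool", "payload": {"steps": "-14 -19 0 0 0 0;-28 -38 0 0 0 0;-30 -40 0 0 0 0;-30 -40 0 0 0 0;-26 -35 0 0 0 0;-17 -23 0 0 0 0;-8.6 -11.8 0 0 0 0;0 0 0 0 0 -9.4"}}

```text
time: 35.12
ee_pos: [0.4498, 0.1524, 0.201]
orientation: [3.124, 0.33, -0.001]
contact_force: [-0.2, -0.9, -0.0]
width: 0.0309
```

>>> {"api": "servo_tool", "payload": {"steps": "0 0 0 0 0 0;0 0 0 0 0 0;0 0 0 0 0 0"}}

```text
time: 35.5
ee_pos: [0.4506, 0.1517, 0.2013]
orientation: [-3.125, -0.318, 0.001]
contact_force: [1.0, -0.5, -1.1]
width: 0.031
```

```bash
python3 - <<'E'
from h import *
for n in("wrist","side"):
    im=grab_frame(n);cv2.imwrite(f"pics/{n}15.png",im[:,:,::-1])
go(.4508,.1521,.132,11.8)
im=cv2.imread("pics/side15.png");a=cv2.resize(im[200:390,250:450],None,fx=2,fy=2)
b=cv2.resize(cv2.imread("pics/wrist15.png")[50:300,220:440],(380,380))
cv2.imwrite("pics/c15.png",np.hstack([a,b]))
E
```

```text
t 35.60 p [0.4505 0.1519 0.2014] yaw 11.67 w 0.0310 F [0.5 0.2 0.7] -> shift mm [ 0.3 -0.1 69.4] turn [-0.01  0.02 -0.13]
```

View pics/c15.png

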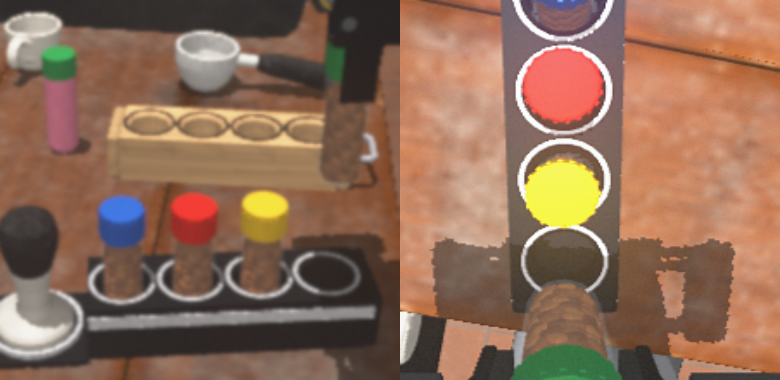

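Green is in line with the last ring, at wrist crop (563,258). Descend.

>>> {"api": "servo_tool", "payload": {"steps": "0.3 0 10 0 0 -0.1;0 0 25 0 0 0;0 0 25 0 0 0;0 0 10 0 0 0;0 0 6 0 0 0;0 0 6 0 0 0;0 0 5 0 0 0;0 0 0 0 0 0"}}

```text
time: 36.6
ee_pos: [0.4507, 0.1521, 0.1144]
orientation: [3.125, 0.324, -0.0]
contact_force: [0.1, 0.3, -1.2]
width: 0.0308
```

>>> {"api": "servo_tool", "payload": {"steps": "0 0 6 0 0 0;0 0 6 0 0 0;0 0 6 0 0 0;0 0 6 0 0 0;0 0 5 0 0 0;0 0 3 0 0 0;0 0 2 0 0 0;0 0 0 0 0 0"}}

```text
time: 37.6
ee_pos: [0.4507, 0.1522, 0.0805]
orientation: [3.125, 0.324, -0.0]
contact_force: [0.3, 0.7, -1.3]
width: 0.0312
```

```bash
python3 - <<'E'
from h import *
go(.4508,.1521,.0795,11.8)
E
```

```text
t 37.60 p [0.4507 0.1522 0.0805] yaw 11.85 w 0.0312 F [ 0.3  0.7 -1.3] -> shift mm [0.1 0.1 1. ] turn [-0.    0.01  0.05]
```

>>> {"api": "servo_tool", "payload": {"steps": "0 0 1 0 0 0;0 0 0 0 0 0"}}

```text
time: 37.85
ee_pos: [0.4508, 0.1522, 0.0796]
orientation: [3.125, 0.324, 0.0]
contact_force: [0.2, -0.9, -0.5]
width: 0.0312
```

>>> {"api": "servo_tool", "payload": {"steps": "0 0 0 0 0 0;0 0 0 0 0 0;0 0 0 0 0 0;0 0 0 0 0 0;0 0 0 0 0 0;0 0 0 0 0 0", "gripper": 0.8}}

```text
time: 38.6
ee_pos: [0.4507, 0.1521, 0.0795]
orientation: [3.125, 0.324, -0.0]
contact_force: [0.1, 0.4, -0.2]
width: 0.0764
```

>>> {"api": "servo_tool", "payload": {"steps": "0 0 -10 0 0 0;0 0 -30 0 0 0;0 0 -40 0 0 0;0 0 -30 0 0 0;0 0 -30 0 0 0;10 40 0 0 0 0;10 40 0 0 0 0;10 40 0 0 0 0"}}

```text
time: 39.6
ee_pos: [0.5054, 0.0399, 0.2205]
orientation: [3.124, 0.325, 0.002]
contact_force: [0.6, 0.5, -0.2]
width: 0.0784
```

>>> {"api": "servo_tool", "payload": {"steps": "5 40 0 0 0 0;5 40 0 0 0 0;0 0 0 0 0 0;0 0 0 0 0 0"}}

```text
time: 40.1
ee_pos: [0.5309, -0.0344, 0.2199]
orientation: [-3.124, -0.325, -0.001]
contact_force: [-0.9, 0.8, 0.4]
width: 0.0784
```

```bash
python3 - <<'E'
from h import *
np.set_printoptions(precision=4,suppress=True)
for n in("side","top"):
    im=grab_frame(n);cv2.imwrite(f"pics/{n}16.png",im[:,:,::-1])
    if n=="top":
        for c in RNG:
            for k in caps(im,c): print(c,np.round(k[:3],1),onz("top",k[:2],.111))
E
```

```text
blue [191.6 257.   11.8] [0.5954 0.1789 0.111 ]
red [196.8 289.7  12.1] [0.5461 0.1686 0.111 ]
yellow [200.5 322.   11.1] [0.4978 0.1607 0.111 ]
green [206.  354.7  11.2] [0.4494 0.15   0.111 ]
green [352.5 195.9  10.3] [ 0.6971 -0.0649  0.111 ]
```

View pics/side16.png

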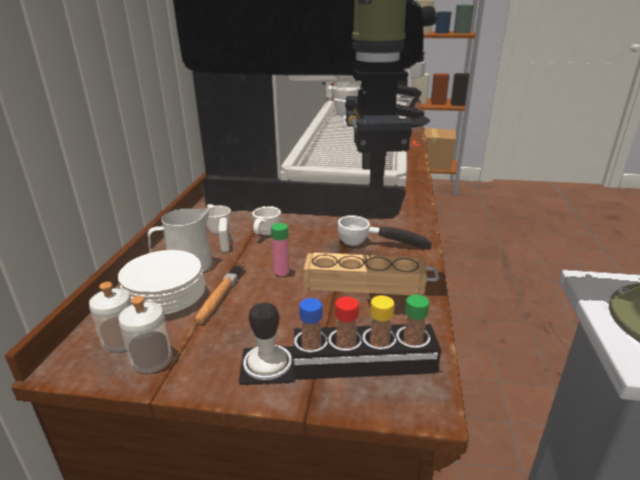

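View pics/top16.png

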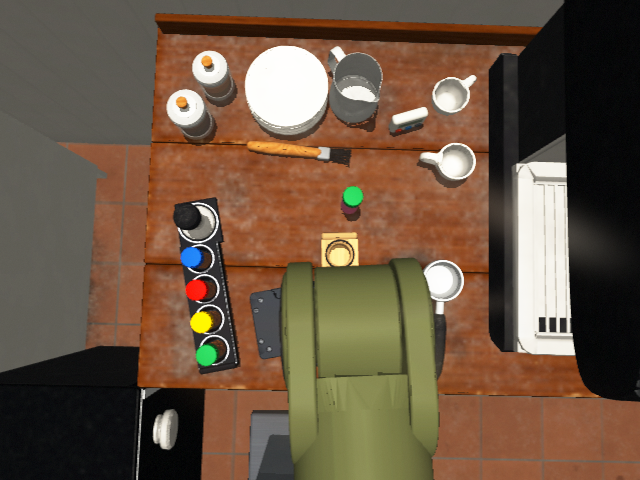

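From the tamper outwards, both views show blue, red, yellow, green, upright in the stand's wells. The tamper, filter holder, brush and decoy have not moved and the gripper is clear. Handing in.

```bash
python3 -c "
from cell import *
close_job(); print(state()['time'])"
```

```text
the job is handed in; nothing more can be done
the job is handed in; nothing more can be done
```

All four tubes are in the bar stand in brewing order. From the tamper outwards they are blue, red, yellow, green, blue being the tube that stood beside the carrying bow. I moved them one at a time by their caps at 25 N and opened the gripper only with the foot at floor height.

- **Seating:** the last top and side pictures show all four upright in their rings. From the top camera, each cap top lies 0.5–2.5 mm from its ring centre when taken at the 111 mm seated height.
- **Forces and time:** the readings after each move stayed under about 2 N. The job took about 40 s of the 109 s allowed.
- **Nothing else moved:** in the last pictures the tamper, brush and pink look-alike stand where they were. The arm hid part of the filter holder from the top camera, but the side view shows it in place.
- **Disagreements:** the top and wrist cameras differed by 1–3.5 mm, so I used averages and re-checked over each well. The gripper read 31 mm while holding the 33 mm caps; the tubes stayed upright and did not slip.

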